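# Turn a closed module carrier over and open it from the back

## Robot

A 6-joint arm with a two-finger parallel gripper is mounted at the origin on a cart in front of the work surface, level with it; the furniture and walls round the work are solid. World frame = base frame: x ahead of the robot, y to its left, z up, the work surface at z = 0. Lengths are in m, angles in rad, forces in N, time in s.
With the tool pointing down it reaches from about 0.25 to 0.8 m from the base axis. Payload 3.9 kg.
Tool frame: the origin (TCP) lies midway between the tips of the shut fingers; the grasp point (between the pads) lies 19 mm behind it; z points along the fingers, y is the line along which they close (so a half turn about z gives the same grasp; the last joint's range is limited). The gripper opens to 85 mm and grips with 20 to 120 N. Pads are 22 mm wide; open, the fingers measure 114 mm over their backs; the gripper's body (76 mm by 85 mm) begins 54 mm behind the grasp point. The pads swing forward as they close: fully open they stand 13 mm farther back than shut.
Start: joints at [-1.335, 0.26, -0.138, 1.173, 0, 1.571], TCP at [0.123, -0.51, 0.231] pointing down, gripper open.
Joint ranges: [-2.78, 2.78], [-0.83, 1.72], [-1.28, 1.37], [-1.9, 2.12], [-1.57, 1.48], [-3.14, 3.14]. Speed limits (rad/s): [2.57, 2.57, 3.14, 3.14, 3.14, 3.14].

## Interface

Orientations are given as a rotation vector (axis times angle).
In Python, from station import read_state, viewer, bot gives the robot as it stands.
- The arm moves only by the shell command python3 -m crank 'ROWS'. ROWS is JSON, a list of rows, each an object with "translation": the shift along the tool's x, y, z in m, a list of three; "rotation": the turn, a rotation vector about the tool's x, y, z in degrees, a list of three; "fingers": the opening in per cent of the stroke, from 0 (shut) to 100 (fully open). In form: [{"translation": [x, y, z], "rotation": [ax, ay, az], "fingers": fingers}, ...]. A call has 1 to 20 rows; each row is the pose to reach, as a shift and turn from the pose commanded when the call began, along the tool's axes at that moment; what a row does not reach only later rows make up. A row lasts 1/10 s, in which the tool goes at most 50 mm and 8.59 degrees, less where a joint would pass 70% of its speed; a pose out of reach is approached as far as the arm can. A call with a gripper value outside its range is refused whole. The fingers move at their own pace and stop on an object; the grip force is fixed at half the most. Time passes only in rows, so rows that repeat a pose let the fingers close. It gives the time, the measured TCP pose, the force, the opening and the grip force at its end, in the units of the state.
- read_state(): the state, without advancing time (a new reading comes with each control period).
- viewer.snapshot(name): name is "scene" or "top"; returns a dict with "img" (420x560x3 uint8, blue, green, red), "K" (3x3 intrinsics, pixels), "position" and "rotation" of the camera in the world. Camera axes: x right, y down, z forward; pixel columns grow to the right and rows downward; lengths in m; the calibration is good to about 2 mm. A picture is of the moment at which its call begins. There is no depth.
- bot.job_done(): hands the job in; it is judged then, once.
The state is a dict: "time_s": time; "qpos": joint angles; "dq": joint speeds; "joint_torque": joint torques, N m; "tool_pos": TCP position; "ee_rot": TCP orientation; "contact_force": force on the tool from outside, world axes, zero at the start; "wrist_torque": the same for the moment, N m; "finger_gap": finger opening in m; "gripper_force": force on a finger pad.
Only numpy, scipy, OpenCV 4.12 (cv2) and the standard library are available. Lean on these libraries where they do the work, as an engineer would, in place of code of your own. Each camera call takes 0.05 s, during which the arm holds its last target. There are 200 camera calls.

## Task

A sensor module lies face up in the flat black-and-blue carrier on the orange-striped sloping stand, and its back has to be inspected. Nothing latches the blue lid to the black base: pinch both together, turn the closed carrier over and set it blue lid down, tab upward, on the empty green-striped stand so that it rests on the ledge and against the slope. Then lift off the black base, so that the module is left lying back up in the lid, and put the base, either face up, tab upward, on the orange-striped stand; do not open the carrier earlier, and leave the loupe, tweezers and pen alone.

Things in the scene. Friction and masses are not known exactly. Their poses are not given: they have to be found in the camera images.
- rest_a: Sloping rest of the orange-striped stand; holds the carrier at the start. Origin: middle of the inside corner between slope and ledge, 55 mm above the bench. x runs up the slope, 50 degrees above level, roughly to the left as seen from the robot (+y); z square to the slope, up and to the right; y level across it. Slope plate 74 mm wide, 6 thick, up to x = 50 mm. Ledge at x = 0 juts 24 mm along +z.
- rest_b: Sloping rest of the green-striped stand, empty at the start; otherwise same as rest_a, origin and axes likewise. Above x = 50 mm there is free air behind whatever leans on either rest.
- stand_a: Orange-striped aluminium stand that carries rest_a: foot plate 120 x 84 x 8 mm, short central post. Fixed to the bench. Origin: under the middle of the foot plate. The stands vary in place and yaw, and in which is on the left.
- stand_b: Green-striped aluminium stand that carries rest_b; otherwise same as stand_a.
- base: Black carrier base, about 70 g: tray 78 x 60 x 8 mm (floor and rim 4 mm each) plus a solid ribbed grip tab 46 wide, 8 thick, at x = 78 to 98 mm. Origin: middle of the end without tab, on the outer face. x runs to the tab, z out of its open side. At the start it lies on rest_a, outer face on the slope, that end on the ledge, tab at the top, axes parallel to rest_a's.
- base_mid (a point): Centre of the black base: its x = 49, y = 0, z = 4 mm; axes of the base.
- lid: Blue lid, about 50 g: shallow tray 78 x 69 x 8 mm with a white label, laid rim to rim on the base (together 16 mm thick), no tab. Side skirts overlap the base 4 mm with 1.5 mm play; nothing else holds it. Origin: middle of its ledge end, on its outer face. x runs towards the tab, z outward from the base. Closed, it is at 0, 0, 16 mm of the base with the same axes.
- module: Sensor module loose in the carrier, 48 x 40 x 6 mm, 20 g: green board, black chips on its face, brass pad on its back. Origin: centre of its back; z points from back to face. The closed pocket is 68 x 52 x 8 mm, so it shifts a little and drops 2 mm into the lid when turned over.
- loupe: Black loupe standing on the bench, 37 mm across, 29 mm high; bystander.
- tweezers_black: Black tweezers lying on the bench, 13 x 124 x 10 mm; bystander.
- flux_pen: White pen with a green end lying on the bench, 14 x 131 x 14 mm; bystander.
Mind the look-alikes: they are no part of the job. What is shaped like the stand_b but red is not meant.

How it is judged:
On the way:
1. the closed carrier lies turned over, blue lid down, on the ledge and slope of the green-striped stand, and the gripper has let go of it (x of lid in the frame of rest_b between -0.008 and 0.012 m and y of lid in the frame of rest_b between -0.016 and 0.016 m and z of lid in the frame of rest_b between -0.006 and 0.008 m and angle between lid's own z axis and vertical above 2.05 rad and angle between the x axis of lid and the x axis of rest_b, either way round below 0.2 rad and x of lid in the frame of base between -0.008 and 0.008 m and y of lid in the frame of base between -0.008 and 0.008 m and z of lid in the frame of base between 0.011 and 0.02 m and contact force between the fingers and lid below 0.05 N and contact force between the fingers and base below 0.05 N and contact force between the fingers and module below 0.05 N), for 0.2 s.
At the end, for the whole second after the job is handed in: Lid on the green-striped stand, open side up, module in it back up; base on the orange-striped stand, either face, tab up. Each lies flat on its slope (0.2 rad), its end within about 10 mm of the ledge, within 16 mm (base 18 mm) of the middle. All released and at rest (x of lid in the frame of rest_b between -0.008 and 0.012 m and y of lid in the frame of rest_b between -0.016 and 0.016 m and z of lid in the frame of rest_b between -0.006 and 0.008 m and angle between each of lid, module's own z axis and vertical above 2.05 rad and angle between the x axis of lid and the x axis of rest_b, either way round below 0.2 rad and x of module in the frame of lid between 0.012 and 0.066 m and y of module in the frame of lid between -0.022 and 0.022 m and z of module in the frame of lid between -0.016 and -0.004 m and x of base_mid in the frame of rest_a between 0.039 and 0.063 m and y of base_mid in the frame of rest_a between -0.018 and 0.018 m and z of base_mid in the frame of rest_a between -0.003 and 0.012 m and angle between the x axis of base and the x axis of rest_a, either way round below 0.2 rad and angle between base's own x axis and vertical below 1.2 rad and angle between the z axis of base and the z axis of rest_a, either way round below 0.2 rad and linear speed of each of lid, base, module below 0.02 m/s and contact force between the fingers and lid below 0.05 N and contact force between the fingers and base below 0.05 N and contact force between the fingers and module below 0.05 N); the robot touches nothing.
It fails at once if the carrier is opened (lid and base more than 12 mm out of place to each other) while the lid is not lying on the green-striped stand (not (x of lid in the frame of base between -0.012 and 0.012 m and y of lid in the frame of base between -0.012 and 0.012 m and z of lid in the frame of base between 0.004 and 0.028 m) and not (distance between lid and rest_b below 0.025 m and angle between lid's own z axis and vertical above 1.9 rad)).
It fails at once if the module falls out of the carrier (distance between module and lid above 0.085 m).
It fails at once if the loupe, tweezers or pen is moved by more than 20 mm (distance of any of loupe, tweezers_black, flux_pen from where it was at the start of the episode above 0.02 m).
It also fails if it takes over 58 s, if anything falls off the work surface, if the arm or the gripper's body presses on something with over 40 N, if the wrist force passes 120 N, or if a joint passes its speed limit or range.

## Working session

There is one attempt and no reset: what is moved stays moved. The work goes in short steps, Python scripts to look and compute and a shell command to move; the robot and the scene stay as the last step left them, time stands still between calls to the robot, and variables do not carry over. Pictures are saved under pics/ and viewed, at most 10 in all, crops included, and the job is handed in when it is done.

```bash
ls; mkdir -p pics
python3 - <<'E'
from station import read_state, viewer
import cv2
s=read_state(); print({k:s[k] for k in("time_s","qpos","tool_pos","ee_rot","finger_gap")})
for n in("scene","top"):
    r=viewer.snapshot(n); cv2.imwrite(f"pics/{n}0.png",cv2.resize(r["img"],(800,600),interpolation=cv2.INTER_CUBIC)); print(n,r["K"],r["position"],r["rotation"])
E
```

```text
pics
{'time_s': 0.0, 'qpos': array([-1.33501976e+00,  2.60684713e-01, -1.39395282e-01,  1.17268475e+00,
       -3.88259965e-05,  1.57082923e+00]), 'tool_pos': array([ 0.1224663 , -0.50980927,  0.23045461]), 'ee_rot': array([-3.11785694e+00, -3.69219091e-01,  4.24016691e-04]), 'finger_gap': 0.08551650107541797}
scene [[487.3681185    0.         275.88737426]
 [  0.         487.3681185  209.74678587]
 [  0.           0.           1.        ]] [0.01090093 0.78323293 0.88826545] [-0.78741034  2.55034994 -1.09903186]
top [[541.42557627   0.         280.01134004]
 [  0.         541.42557627 216.90117223]
 [  0.           0.           1.        ]] [0.26834604 0.0933615  1.68569889] [-2.13642324  2.16237763 -0.13130501]
```

View pics/scene0.png

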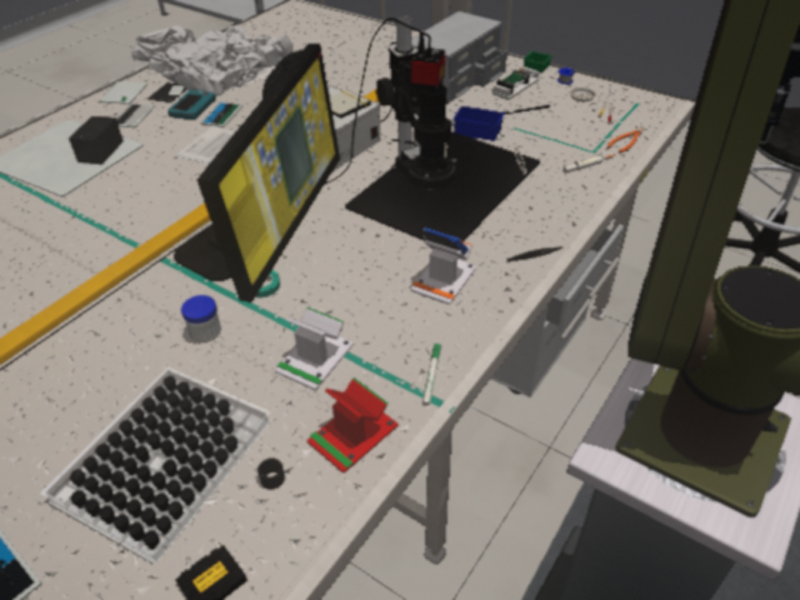

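View pics/top0.png

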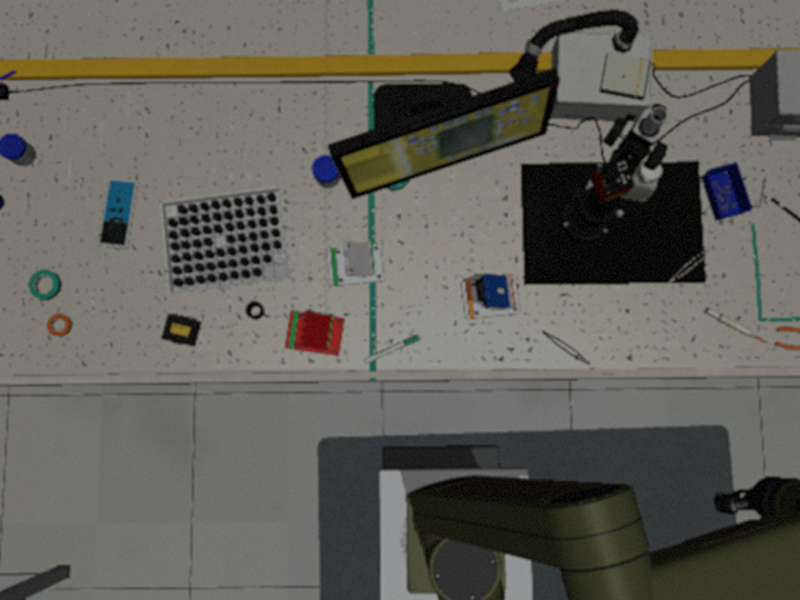

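Candidates (top view, 800x600 px): orange stand with the blue/black carrier at (490,295). Green stand: grey slope with green stripe at (357,262); look-alike is the red one with a green stripe at (315,332), rejected. Bystanders: pen (392,348), tweezers (567,347), loupe (256,310). Close crops of both chosen stands next.

Run:
```python
from station import viewer
import cv2,numpy as np
t=viewer.snapshot("top")["img"]; s=viewer.snapshot("scene")["img"]
def crop(im,u,v,w=64,h=48):
    return cv2.resize(im[v:v+h,u:u+w],(400,300),interpolation=cv2.INTER_CUBIC)
P=[(t,311,182),(t,220,160),(s,278,155),(s,190,210)]
a=[crop(*p) for p in P]
cv2.imwrite("pics/crops.png",np.vstack([np.hstack(a[:2]),np.hstack(a[2:])]))
```

```text
(no output)
```

View pics/crops.png

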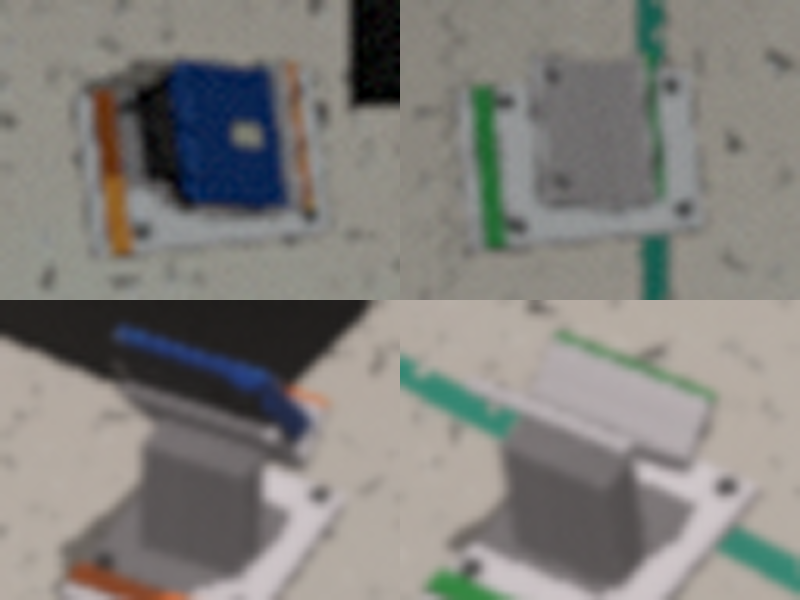

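```bash
cat > fit.py <<'E'
from station import viewer
import numpy as np
from scipy.optimize import least_squares
from scipy.spatial.transform import Rotation as R
T=viewer.snapshot("top"); S=viewer.snapshot("scene")
def proj(c,p):
    q=R.from_rotvec(np.ravel(c["rotation"])).inv().apply(p-c["position"]) if np.size(c["rotation"])==3 else (p-c["position"])@np.array(c["rotation"])
    return (q@c["K"].T)[:,:2]/q[:,2:]
a=np.radians(50);c,s=np.cos(a),np.sin(a)
R0=np.array([[0,-1,0],[c,0,-s],[s,0,c]]) # rest axes as columns for yaw 0
def Rr(y): return R.from_euler('z',y).as_matrix()@R0
def rest(p,q): return np.array(q)@Rr(p[2]).T+[p[0],p[1],.055]
def foot(p,d):
    f=np.array([[.042,.06],[-.042,.06],[-.042,-.06],[.042,-.06]])+[0,d]
    return np.c_[f@R.from_euler('z',p[2]).as_matrix()[:2,:2].T+p[:2],[.008]*4]
if __name__=="__main__":
    def n(pts,off,o): return (np.array(pts,float)-off+.5)/6.25+o-.5
    h=.037
    fA=n([(78,90),(97,257),(327,230),(312,70)],(0,0),(311,182)); fB=n([(462,90),(480,250),(702,228),(690,68)],(400,0),(220,160))
    lA=n([(290,62),(310,210)],(0,0),(311,182)); cA=n([(175,62),(188,207),(275,65),(287,205)],(0,0),(311,182))
    rB=n([(537,60),(545,205),(655,60),(664,197)],(400,0),(220,160))
    sB=n([(470,380),(635,445),(560,333),(715,400)],(400,300),(190,210))
    sA=n([(118,328),(265,372),(310,432)],(0,300),(278,155))
    tip=[(0,-h,.024),(0,h,.024)]; top=[(.05,-h,0),(.05,h,0)]
    def res(x):
        A,B,d,y=x[:3],x[3:6],x[6],x[7]
        lid=[(.078,y-.0345,.016),(.078,y+.0345,.016),(0,y-.0345,.016),(0,y+.0345,.016)]
        return np.concatenate([proj(T,foot(A,d))-fA,proj(T,foot(B,d))-fB,proj(T,rest(A,tip))-lA,proj(T,rest(A,lid))-cA,
          proj(T,rest(B,top+tip))-rB,proj(S,rest(B,top+tip))-sB,proj(S,rest(A,[lid[0],lid[1],lid[3]]))-sA])
    r=least_squares(lambda x:res(x).ravel(),[.33,-.08,0,.37,.2,0,0,0],loss="soft_l1")
    print(r.x.round(4)); print(res(r.x).round(1).tolist())
E
python3 fit.py
```

```text
[ 0.5182 -0.1083  0.0792  0.5948  0.1866  0.0862  0.0177 -0.0027]
[[-0.3, 0.0], [-0.7, -0.2], [0.8, 0.6], [0.3, -0.2], [-0.7, -0.5], [-1.3, 0.0], [1.2, -0.2], [0.6, -0.7], [-1.1, -0.2], [-1.6, 0.3], [0.6, -1.9], [1.0, -1.8], [-0.9, -0.3], [-0.3, -0.2], [-0.4, -1.5], [0.5, -0.5], [-2.2, -1.5], [-1.4, 0.4], [1.3, -0.6], [1.2, -0.1], [0.3, 0.9], [1.0, 0.5], [0.7, 0.1], [1.2, 1.0], [1.4, -1.1]]
```

```bash
cat > ov.py <<'E'
from fit import *
import cv2,sys
def overlay(A,B,d,y,name,k=8):
    h=.037; out=[]
    hp=lambda a,b:(a,b)
    for cam,p,isA,ctr in((T,A,1,(343,206)),(T,B,0,(249,184)),(S,A,1,(309,186)),(S,B,0,(221,240))):
        o=np.array(ctr)-[25,18]; im=cv2.resize(cam["img"][o[1]:o[1]+37,o[0]:o[0]+50],(400,296),interpolation=cv2.INTER_CUBIC)
        L=[(foot(p,d),(0,255,255))]
        L.append((rest(p,[(.05,-h,0),(.05,h,0),(0,h,0),(0,-h,0)]),(0,0,255)))
        L.append((rest(p,[(0,-h,0),(0,h,0),(0,h,.024),(0,-h,.024)]),(255,0,255)))
        if isA: L.append((rest(p,[(.078,y-.0345,.016),(.078,y+.0345,.016),(0,y+.0345,.016),(0,y-.0345,.016)]),(255,255,0))); L.append((rest(p,[(.098,y-.023,.008),(.098,y+.023,.008),(.078,y+.023,.008),(.078,y-.023,.008)]),(255,255,255)))
        for q,col in L: cv2.polylines(im,[np.round((proj(cam,q)-o+.5)*k-.5).astype(int)],True,col,1)
        out.append(im)
    cv2.imwrite(name,np.vstack([np.hstack(out[:2]),np.hstack(out[2:])]))
E
python3 -c "
from ov import *
overlay([.5182,-.1083,.0792],[.5948,.1866,.0862],.0177,-.0027,'pics/ov1.png')"
```

```text
(no output)
```

View pics/ov1.png

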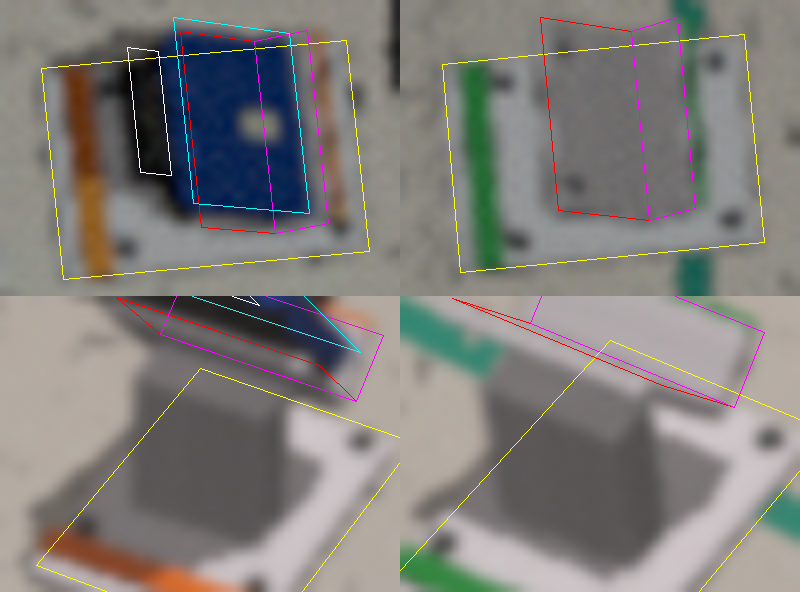

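```bash
cat > ref.py <<'E'
from ov import *
from scipy.ndimage import map_coordinates
h=.037
def edges(x):
    A,B,dA,y,dB=x[:3],x[3:6],x[6],x[7],x[8]
    E=[]
    for n,p,d in(("A",A,dA),("B",B,dB)):
        f=foot(p,d)
        for i in range(4): E.append((n+"foot%d"%i,"T",f[i],f[(i+1)%4]))
        E.append((n+"foot0","S",f[0],f[1])); E.append((n+"foot1","S",f[1],f[2]))
        t=rest(p,[(0,-h,.024),(0,h,.024),(.05,-h,0),(.05,h,0),(0,-h,0),(0,h,0)])
        E.append((n+"tip","T",t[0],t[1]))
        if n=="B":
            E+=[("Btip","S",t[0],t[1]),("Btop","T",t[2],t[3]),("Btop","S",t[2],t[3]),("Bside-","T",t[2],t[4]),("Bside+","T",t[3],t[5]),("Blside+","S",t[1],t[5])]
    l=rest(A,[(.078,y-.0345,.016),(.078,y+.0345,.016),(0,y+.0345,.016),(0,y-.0345,.016)])
    for i in range(4): E.append(("lid%d"%i,"T",l[i],l[(i+1)%4]))
    E.append(("lid0","S",l[0],l[1])); E.append(("lid1","S",l[1],l[2]))
    b=rest(A,[(.098,y-.023,0),(.098,y+.023,0)]); E.append(("tab","T",b[0],b[1]))
    return E
def find(e,w):
    cam=T if e[1]=="T" else S
    a,b=proj(cam,np.array([e[2],e[3]])); t=(b-a)/np.linalg.norm(b-a); nn=np.array([-t[1],t[0]])
    s=np.arange(-w-1,w+1.01,.25); L=np.linspace(.12,.88,40)
    P=a+(b-a)*L[:,None,None]+nn*s[:,None]
    pr=np.array([map_coordinates(cam["img"][...,k].astype(float),[P[...,1],P[...,0]],order=1).mean(0) for k in range(3)])
    g=np.linalg.norm(pr[:,4:]-pr[:,:-4],axis=0); sm=s[2:-2]; g=g*np.exp(-(sm/(1.2*w))**2)
    i=g.argmax(); wt=g[max(i-3,0):i+4]; 
    return cam,a+nn*sm[i],nn,sm[i],g[i]
def run(x,w):
    F=[find(e,w) for e in edges(x)]
    def r(z):
        o=[]
        for e,f in zip(edges(z),F):
            o+=list(((proj(f[0],np.array([e[2],e[3]]))-f[1])@f[2])*min(f[4]/25,1))
        return np.array(o)
    s=least_squares(r,x,loss="soft_l1",f_scale=.5)
    return s.x,F,r(s.x)
if __name__=="__main__":
    x=np.array([.5182,-.1083,.0792,.5948,.1866,.0862,.0177,-.0027,.0177])
    for w in(3,2.5,2,1.5,1.5): x,F,r=run(x,w); print(x.round(4))
    for e,f,q in zip(edges(x),F,r.reshape(-1,2)): print(e[0],e[1],"g%.0f"%f[4],q.round(2))
    overlay(x[:3],x[3:6],(x[6]+x[8])/2,x[7],"pics/ov2.png")
E
python3 ref.py
```

```text
[ 0.5227 -0.1068  0.077   0.5949  0.1891  0.0831  0.0109  0.0049  0.0102]
[ 0.5242 -0.1062  0.0756  0.5949  0.1901  0.081   0.0087  0.0069  0.0083]
[ 0.5247 -0.1065  0.0739  0.5949  0.1901  0.0791  0.0088  0.0076  0.0081]
[ 0.5247 -0.1066  0.0733  0.5951  0.1903  0.0781  0.0091  0.0074  0.0081]
[ 0.5247 -0.1067  0.0721  0.595   0.1904  0.0768  0.009   0.0076  0.0078]
Afoot0 T g60 [0.15 0.19]
Afoot1 T g16 [0.47 0.51]
Afoot2 T g11 [0.25 0.27]
Afoot3 T g40 [-0.03  0.02]
Afoot0 S g75 [-0.08 -0.05]
Afoot1 S g35 [-0.27 -0.22]
Atip T g27 [-1.04 -1.01]
Bfoot0 T g62 [0.16 0.19]
Bfoot1 T g23 [0.25 0.29]
Bfoot2 T g7 [0.28 0.29]
Bfoot3 T g4 [0.07 0.08]
Bfoot0 S g83 [-0.11 -0.07]
Bfoot1 S g27 [1.03 1.08]
Btip T g19 [0.57 0.6 ]
Btip S g38 [0.52 0.56]
Btop T g21 [-0.41 -0.38]
Btop S g33 [-0.72 -0.69]
Bside- T g14 [0.02 0.03]
Bside+ T g33 [-0.45 -0.44]
Blside+ S g25 [0.44 0.45]
lid0 T g18 [-0.58 -0.56]
lid1 T g53 [-0.2  -0.18]
lid2 T g55 [-0.24 -0.21]
lid3 T g69 [-0.06 -0.04]
lid0 S g33 [0.72 0.74]
lid1 S g59 [-0.28 -0.29]
tab T g34 [0.72 0.74]
```

View pics/ov2.png

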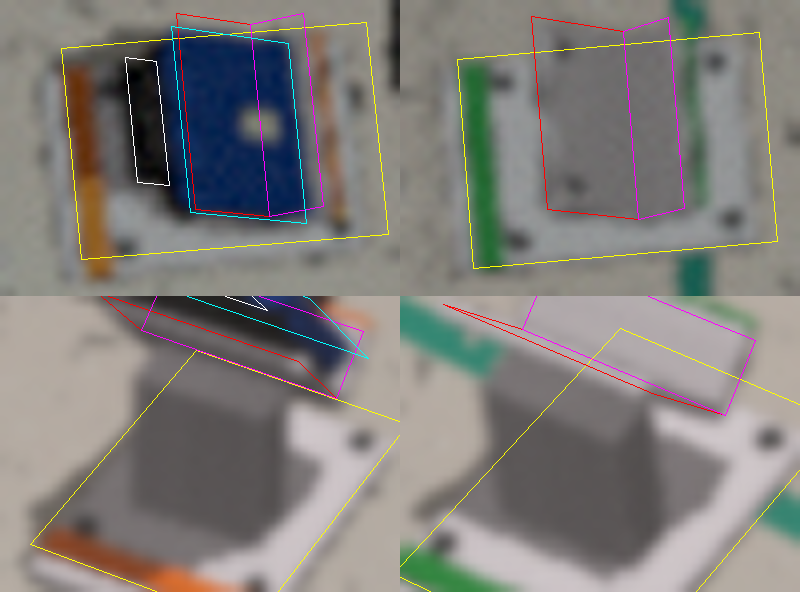

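Pictures show the snap latched to stripe borders; the first fit agrees with top-view edges within about 1 px (about 3 mm). I take A≈(0.518,-0.1075, yaw 0.079), B≈(0.594,0.187, yaw 0.084), sizes consistent. Now move.

```bash
cat > go.py <<'E'
import sys,numpy as np
from station import read_state
from scipy.spatial.transform import Rotation as R
a=np.radians(50);c,s=np.cos(a),np.sin(a)
R0=np.array([[0,-1,0],[c,0,-s],[s,0,c]])
P={"A":(.518,-.1075,.079),"B":(.594,.187,.084)}
def pose(n,q,sg):
    p=P[n]; M=R.from_euler('z',p[2]).as_matrix()@R0
    z=-M[:,0]; y=sg*M[:,2]
    return M@q+[p[0],p[1],.055],np.c_[np.cross(y,z),y,z]
def cur():
    st=read_state(); return st,np.array(st["tool_pos"]),R.from_rotvec(st["ee_rot"]).as_matrix()
def rel(pos,M):
    st,p,C=cur()
    print("T(mm)",(C.T@(pos-p)*1e3).round(1),"R",np.degrees(R.from_matrix(C.T@M).as_rotvec()).round(2))
def at(n,sg=1):
    st,p,C=cur(); q,M=pose(n,np.zeros(3),1); Q=R.from_euler('z',P[n][2]).as_matrix()@R0
    print("t",round(st["time_s"],2),"TCP in rest",n,(Q.T@(p-q)*1e3).round(1),"q",np.degrees(st["qpos"]).round(1),"F",np.round(st["contact_force"],1),"gap",round(st["finger_gap"]*1e3,1),"grip",np.round(st["gripper_force"],1),"z",C[:,2].round(3))
if __name__=="__main__": # go.py A x y z sg
    n=sys.argv[1]; q=np.array(sys.argv[2:5],float)/1e3; sg=int(sys.argv[5])
    at(n); t=pose(n,q,sg); print("goal",t[0].round(3)); rel(*t)
E
python3 - <<'E'
from go import *
st,p,C=cur(); rel(np.array([.42,-.1,.36]),C)
E
```

```text
T(mm) [ 385.  -329.6 -128.7] R [0. 0. 0.]
```

```bash
python3 -m crank '[{"translation":[0,0,-0.13],"rotation":[0,0,-20],"fingers":100},{"translation":[0,0,-0.13],"rotation":[0,0,-20],"fingers":100},{"translation":[0.38,-0.33,-0.13],"rotation":[0,0,-110],"fingers":100},{"translation":[0.38,-0.33,-0.13],"rotation":[0,0,-110],"fingers":100},{"translation":[0.38,-0.33,-0.13],"rotation":[0,0,-110],"fingers":70},{"translation":[0.38,-0.33,-0.13],"rotation":[0,0,-110],"fingers":70},{"translation":[0.38,-0.33,-0.13],"rotation":[0,0,-110],"fingers":70},{"translation":[0.38,-0.33,-0.13],"rotation":[0,0,-110],"fingers":70},{"translation":[0.38,-0.33,-0.13],"rotation":[0,0,-110],"fingers":70},{"translation":[0.38,-0.33,-0.13],"rotation":[0,0,-110],"fingers":70},{"translation":[0.38,-0.33,-0.13],"rotation":[0,0,-110],"fingers":70},{"translation":[0.38,-0.33,-0.13],"rotation":[0,0,-110],"fingers":70},{"translation":[0.38,-0.33,-0.13],"rotation":[0,0,-110],"fingers":70},{"translation":[0.38,-0.33,-0.13],"rotation":[0,0,-110],"fingers":70},{"translation":[0.38,-0.33,-0.13],"rotation":[0,0,-110],"fingers":70},{"translation":[0.38,-0.33,-0.13],"rotation":[0,0,-110],"fingers":70},{"translation":[0.38,-0.33,-0.13],"rotation":[0,0,-110],"fingers":70}]'; python3 go.py A 154 0 8 -1
```

```text
time_s: 2.2
tool_pos: [0.4144, -0.1018, 0.3614]
ee_rot: [1.491, 2.765, -0.0]
contact_force: [-0.1, 0.1, 0.8]
finger_gap: 0.0601
gripper_force: 0.0
t 2.2 TCP in rest A [243.6 102.8 186.3] q [-13.8   3.7  -2.5  83.8  -0.   42.9] F [-0.1  0.1  0.8] gap 60.1 grip 0.0 z [ 0. -0. -1.]
goal [ 0.511 -0.015  0.178]
T(mm) [ 19.8 128.1 183.3] R [ 36.05 -21.33 -58.61]
```

```bash
python3 go.py A 200 0 8 -1
```

```text
t 2.2 TCP in rest A [243.6 102.8 186.3] q [-13.8   3.7  -2.5  83.8  -0.   42.9] F [-0.1  0.1  0.8] gap 60.1 grip 0.0 z [ 0. -0. -1.]
goal [0.508 0.015 0.213]
T(mm) [ 45.7 142.4 148. ] R [ 36.05 -21.33 -58.61]
```

```bash
python3 -m crank '[{"translation":[0.046,0.142,0.0],"rotation":[36,-21.3,-58.6],"fingers":70},{"translation":[0.046,0.142,0.0],"rotation":[36,-21.3,-58.6],"fingers":70},{"translation":[0.046,0.142,0.0],"rotation":[36,-21.3,-58.6],"fingers":70},{"translation":[0.046,0.142,0.148],"rotation":[36,-21.3,-58.6],"fingers":70},{"translation":[0.046,0.142,0.148],"rotation":[36,-21.3,-58.6],"fingers":70},{"translation":[0.046,0.142,0.148],"rotation":[36,-21.3,-58.6],"fingers":70},{"translation":[0.046,0.142,0.148],"rotation":[36,-21.3,-58.6],"fingers":70},{"translation":[0.046,0.142,0.148],"rotation":[36,-21.3,-58.6],"fingers":70},{"translation":[0.046,0.142,0.148],"rotation":[36,-21.3,-58.6],"fingers":70},{"translation":[0.046,0.142,0.148],"rotation":[36,-21.3,-58.6],"fingers":70},{"translation":[0.046,0.142,0.148],"rotation":[36,-21.3,-58.6],"fingers":70},{"translation":[0.046,0.142,0.148],"rotation":[36,-21.3,-58.6],"fingers":70}]'; python3 go.py A 120 0 8 -1
```

```text
time_s: 3.4
tool_pos: [0.5088, 0.0154, 0.2142]
ee_rot: [-0.115, 2.923, -1.06]
contact_force: [-0.2, 0.3, 0.5]
finger_gap: 0.06
gripper_force: 0.0
t 3.4 TCP in rest A [201.2  -0.5   8. ] q [ 24.1  22.5 -11.5  71.5 -37.2  24.8] F [-0.2  0.3  0.5] gap 60.0 grip 0.0 z [ 0.053 -0.639 -0.768]
goal [ 0.512 -0.037  0.152]
T(mm) [ 0.7 -0.2 81.2] R [ 0.14  0.15 -0.09]
```

```bash
python3 -m crank '[{"translation":[0.0007,0,0.09],"rotation":[0.1,0.1,-0.1],"fingers":70},{"translation":[0.0007,0,0.09],"rotation":[0.1,0.1,-0.1],"fingers":70},{"translation":[0.0007,0,0.09],"rotation":[0.1,0.1,-0.1],"fingers":70},{"translation":[0.0007,0,0.09],"rotation":[0.1,0.1,-0.1],"fingers":70}]'; python3 go.py A 54 0 8 -1
python3 - <<'E'
from station import viewer
import cv2,numpy as np
t=viewer.snapshot("top")["img"]; s=viewer.snapshot("scene")["img"]
f=lambda im,u,v:cv2.resize(im[v:v+80,u:u+56],(400,571),interpolation=cv2.INTER_CUBIC)
cv2.imwrite("pics/a1.png",np.hstack([f(t,311,165),f(s,282,130)]))
E
```

```text
time_s: 3.8
tool_pos: [0.512, -0.0427, 0.1447]
ee_rot: [-0.117, 2.926, -1.066]
contact_force: [0.4, 0.4, 0.7]
finger_gap: 0.0599
gripper_force: 0.0
t 3.8 TCP in rest A [110.5   0.9   7.8] q [ 18.2  23.8 -20.9  56.5 -38.7  17.5] F [0.4 0.4 0.7] gap 59.9 grip 0.0 z [ 0.05  -0.641 -0.766]
goal [ 0.516 -0.079  0.102]
T(mm) [-0.9 -0.1 56.5] R [-0.02 -0.06  0.09]
```

View pics/a1.png

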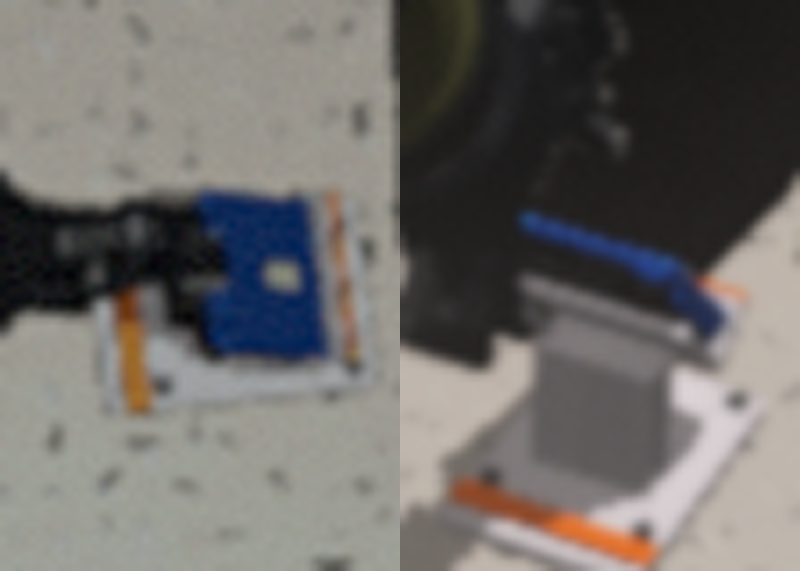

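Run:
```python
from go import *
from fit import proj,T,S,rest
st,p,C=cur()
for dz in(-.006,-.026):
  for sx in(-.011,.011):
    q=p+C@[sx,-.03-.0,dz]; u=proj(T,q[None])[0]; print("finger",dz,sx,((u-[311,165]+.5)*400/56).round(0))
for y in(0,.004):
  l=rest(P["A"],[(.078,y-.0345,.016),(.078,y+.0345,.016),(0,y+.0345,.016),(0,y-.0345,.016),(.098,y+.023,.008)]); print("lid",y,((proj(T,l)-[311,165]+.5)*400/56).round(0).tolist(),((proj(S,l)-[282,130]+.5)*400/56+[400,0]).round(0).tolist())
```

```text
finger -0.006 -0.011 [196. 225.]
finger -0.006 0.011 [202. 279.]
finger -0.026 -0.011 [167. 221.]
finger -0.026 0.011 [173. 276.]
lid 0 [[204.0, 187.0], [221.0, 353.0], [325.0, 361.0], [307.0, 201.0], [174.0, 326.0]] [[517.0, 215.0], [690.0, 272.0], [742.0, 326.0], [578.0, 271.0], [637.0, 269.0]]
lid 0.004 [[205.0, 196.0], [222.0, 363.0], [326.0, 371.0], [308.0, 210.0], [175.0, 335.0]] [[527.0, 218.0], [700.0, 276.0], [752.0, 329.0], [587.0, 274.0], [647.0, 272.0]]
```

```bash
python3 -m crank '[{"translation":[-0.0009,0,0.028],"rotation":[0,0,0],"fingers":70},{"translation":[-0.0009,0,0.056],"rotation":[0,0,0],"fingers":70},{"translation":[-0.0009,0,0.056],"rotation":[0,0,0],"fingers":70},{"translation":[-0.0009,0,0.056],"rotation":[0,0,0],"fingers":70}]'; python3 go.py A 54 0 8 -1
```

```text
time_s: 4.4
tool_pos: [0.5162, -0.0771, 0.102]
ee_rot: [-0.121, 2.925, -1.065]
contact_force: [0.2, 0.3, 0.2]
finger_gap: 0.0599
gripper_force: 0.0
t 4.4 TCP in rest A [55.6 -0.6  6.9] q [ 14.4  25.5 -25.7  46.9 -39.3  12.6] F [0.2 0.3 0.2] gap 59.9 grip 0.0 z [ 0.052 -0.641 -0.766]
goal [ 0.516 -0.079  0.102]
T(mm) [ 0.6 -1.1  1.6] R [-0.03  0.05  0.21]
```

```bash
python3 -m crank '[{"translation":[0.0006,-0.0015,0.0015],"rotation":[0,0,0],"fingers":40},{"translation":[0.0006,-0.0015,0.0015],"rotation":[0,0,0],"fingers":30},{"translation":[0.0006,-0.0015,0.0015],"rotation":[0,0,0],"fingers":24}, {"translation":[0.0006,-0.0015,0.0015],"rotation":[0,0,0],"fingers":22},{"translation":[0.0006,-0.0015,0.0015],"rotation":[0,0,0],"fingers":20},{"translation":[0.0006,-0.0015,0.0015],"rotation":[0,0,0],"fingers":18},{"translation":[0.0006,-0.0015,0.0015],"rotation":[0,0,0],"fingers":16}]'; python3 go.py A 54 0 8 -1
```

```text
time_s: 5.1
tool_pos: [0.5156, -0.0794, 0.1016]
ee_rot: [-0.122, 2.925, -1.066]
contact_force: [-1.6, 3.5, 4.3]
finger_gap: 0.0154
gripper_force: 58.5
t 5.1 TCP in rest A [53.8  0.2  8.4] q [ 14.2  25.4 -26.   46.5 -39.4  12.2] F [-1.6  3.5  4.3] gap 15.4 grip 58.5 z [ 0.052 -0.641 -0.766]
goal [ 0.516 -0.079  0.102]
T(mm) [-0.2  0.4 -0.2] R [-0.03  0.05  0.25]
```

```bash
python3 -m crank '[{"translation":[0,0,-0.004],"rotation":[0,0,0],"fingers":5},{"translation":[0,-0.01,-0.008],"rotation":[0,0,0],"fingers":5},{"translation":[0,-0.03,-0.03],"rotation":[0,0,0],"fingers":5},{"translation":[0,-0.05,-0.06],"rotation":[0,0,0],"fingers":5},{"translation":[0,-0.06,-0.09],"rotation":[0,0,0],"fingers":5},{"translation":[0,-0.07,-0.12],"rotation":[0,0,0],"fingers":5},{"translation":[0,-0.07,-0.15],"rotation":[0,0,0],"fingers":5},{"translation":[0,-0.07,-0.15],"rotation":[0,0,0],"fingers":5}]'; python3 go.py B 170 0 60 -1;python3 go.py B 134 0 48 1
```

```text
time_s: 5.9
tool_pos: [0.5142, -0.0354, 0.2644]
ee_rot: [-0.121, 2.92, -1.061]
contact_force: [0.9, 0.2, -2.6]
finger_gap: 0.0154
gripper_force: 58.6
t 5.9 TCP in rest B [ 22.3  98.2 299.2] q [ 18.9  18.4  -9.7  73.2 -38.6  18.1] F [ 0.9  0.2 -2.6] gap 15.4 grip 58.6 z [ 0.057 -0.64  -0.767]
goal [0.589 0.25  0.224]
T(mm) [ -98.   239.6 -147.2] R [ 0.06  0.17 -0.14]
t 5.9 TCP in rest B [ 22.3  98.2 299.2] q [ 18.9  18.4  -9.7  73.2 -38.6  18.1] F [ 0.9  0.2 -2.6] gap 15.4 grip 58.6 z [ 0.057 -0.64  -0.767]
goal [0.59  0.236 0.189]
T(mm) [ -97.9  251.6 -111.2] R [ 2.7000e-01 -9.0000e-02  1.7986e+02]
```

```bash
python3 - <<'E'
from fit import *
import cv2
def Pm(c):
    r=np.array(c["rotation"]); M=R.from_rotvec(r).as_matrix() if r.size==3 else r
    return c["K"]@np.c_[M.T,-M.T@np.array(c["position"])]
for s,t in(((245,293),(352,195)),((205,182),(332,150)),((322,48),(556,72)),((335,155),(552,108))):
    X=cv2.triangulatePoints(Pm(S),Pm(T),np.array(s)*.7,np.array(t)*.7); print((X[:3]/X[3]).ravel().round(3))
E
python3 - <<'E'
import sys; sys.path.insert(0,'.')
from go import *
M=pose("B",np.zeros(3),-1)[1]; rel(np.array([.56,.235,.30]),M)
E
```

```text
[0.732 0.209 0.083]
[0.749 0.228 0.313]
[ 0.874 -0.189  0.34 ]
[ 0.91  -0.234  0.073]
T(mm) [ -69.8  179.5 -201.4] R [-0.   -0.11 -0.  ]
```

```bash
python3 -m crank '[{"translation":[-0.01,0.03,-0.04],"rotation":[0,0,-8],"fingers":5},{"translation":[-0.02,0.05,-0.07],"rotation":[0,0,-16],"fingers":5},{"translation":[-0.03,0.08,-0.1],"rotation":[0,0,-24],"fingers":5},{"translation":[-0.04,0.11,-0.13],"rotation":[0,0,-32],"fingers":5},{"translation":[-0.05,0.14,-0.16],"rotation":[0,0,-40],"fingers":5},{"translation":[-0.06,0.17,-0.19],"rotation":[0,0,-48],"fingers":5},{"translation":[-0.07,0.18,-0.2],"rotation":[0,0,-56],"fingers":5},{"translation":[-0.07,0.18,-0.2],"rotation":[0,0,-64],"fingers":5},{"translation":[-0.07,0.18,-0.2],"rotation":[0,0,-72],"fingers":5},{"translation":[-0.07,0.18,-0.2],"rotation":[0,0,-80],"fingers":5},{"translation":[-0.07,0.18,-0.2],"rotation":[0,0,-88],"fingers":5},{"translation":[-0.07,0.18,-0.2],"rotation":[0,0,-96],"fingers":5},{"translation":[-0.07,0.18,-0.2],"rotation":[0,0,-104],"fingers":5},{"translation":[-0.07,0.18,-0.2],"rotation":[0,0,-112],"fingers":5},{"translation":[-0.07,0.18,-0.2],"rotation":[0,0,-120],"fingers":5},{"translation":[-0.07,0.18,-0.2],"rotation":[0,0,-128],"fingers":5},{"translation":[-0.07,0.18,-0.2],"rotation":[0,0,-136],"fingers":5},{"translation":[-0.07,0.18,-0.2],"rotation":[0,0,-144],"fingers":5},{"translation":[-0.07,0.18,-0.2],"rotation":[0,0,-152],"fingers":5},{"translation":[-0.07,0.18,-0.2],"rotation":[0,0,-160],"fingers":5}]'; python3 go.py B 134 0 48 1
```

```text
time_s: 8.0
tool_pos: [0.5603, 0.2332, 0.2964]
ee_rot: [2.429, -0.318, 0.183]
contact_force: [0.4, -0.3, -1.9]
finger_gap: 0.015
gripper_force: 59.1
t 8.0 TCP in rest B [216.3  29.7 117.8] q [  38.9   39.6   29.9  105.9  -32.1 -118.8] F [ 0.4 -0.3 -1.9] gap 15.0 grip 59.1 z [ 0.049 -0.643 -0.765]
goal [0.59  0.236 0.189]
T(mm) [  4.9 -76.   82. ] R [  0.18   0.29 -19.61]
```

```bash
python3 -m crank '[{"translation":[0.002,-0.03,0.03],"rotation":[0.1,0.2,-7],"fingers":5},{"translation":[0.005,-0.06,0.06],"rotation":[0.2,0.3,-14],"fingers":5},{"translation":[0.005,-0.076,0.082],"rotation":[0.2,0.3,-19.6],"fingers":5},{"translation":[0.005,-0.076,0.1],"rotation":[0.2,0.3,-19.6],"fingers":5},{"translation":[0.005,-0.076,0.1],"rotation":[0.2,0.3,-19.6],"fingers":5},{"translation":[0.005,-0.076,0.1],"rotation":[0.2,0.3,-19.6],"fingers":5},{"translation":[0.005,-0.076,0.1],"rotation":[0.2,0.3,-19.6],"fingers":5}]'; python3 go.py B 66 0 14 1
python3 - <<'E'
from station import viewer
import cv2,numpy as np
t=viewer.snapshot("top")["img"]; s=viewer.snapshot("scene")["img"]
f=lambda im,u,v:cv2.resize(im[v:v+80,u:u+56],(400,571),interpolation=cv2.INTER_CUBIC)
cv2.imwrite("pics/b1.png",np.hstack([f(t,220,145),f(s,192,195)]))
E
```

```text
time_s: 8.7
tool_pos: [0.5918, 0.2261, 0.1776]
ee_rot: [2.445, 0.095, 0.045]
contact_force: [-0.4, 0.9, -0.7]
finger_gap: 0.0151
gripper_force: 59.2
t 8.7 TCP in rest B [119.1  -1.1  48.8] q [  36.9   43.1   19.7   90.3  -33.  -140.4] F [-0.4  0.9 -0.7] gap 15.1 grip 59.2 z [ 0.057 -0.638 -0.768]
goal [0.591 0.219 0.115]
T(mm) [ -1.5 -34.6  53.2] R [-0.15 -0.21 -0.44]
```

View pics/b1.png

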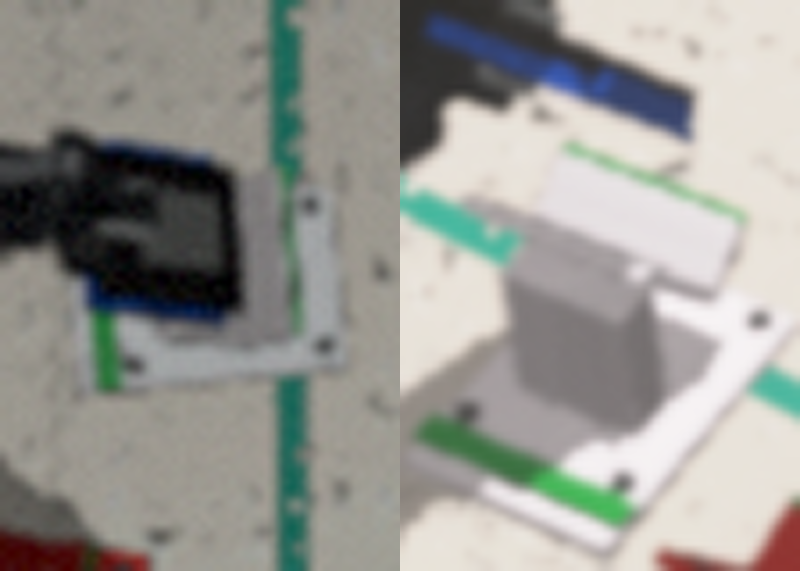

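Run:
```python
from go import *
from fit import proj,T,S,rest
def tp(q): return ((proj(T,rest(P["B"],q))-[220,145]+.5)*400/56).round(0).tolist()
def sp(q): return ((proj(S,rest(P["B"],q))-[192,195]+.5)*400/56+[400,0]).round(0).tolist()
y=-.001;x=.065
b=[(x,y-.03,.0568),(x,y+.03,.0568)]; l=[(x,y-.0345,.041),(x,y+.0345,.041),(x+.078,y+.0345,.041),(x+.078,y-.0345,.041)]
print("base",tp(b)); print("lid",tp(l),sp(l))
h=.037; pl=[(.05,-h,0),(.05,h,0),(0,h,0),(0,h,.024),(0,-h,.024)]
print("plate",tp(pl),sp(pl))
```

```text
base [[228.0, 148.0], [241.0, 292.0]]
lid [[199.0, 146.0], [214.0, 310.0], [77.0, 294.0], [62.0, 124.0]] [[506.0, 73.0], [683.0, 144.0], [572.0, 100.0], [386.0, 25.0]]
plate [[153.0, 167.0], [169.0, 340.0], [250.0, 348.0], [291.0, 338.0], [276.0, 168.0]] [[476.0, 196.0], [664.0, 275.0], [728.0, 294.0], [755.0, 227.0], [573.0, 153.0]]
```

```bash
python3 go.py B 64 -4 15 1; python3 -m crank '[{"translation":[-0.002,0,0.03],"rotation":[-0.1,-0.2,-0.4],"fingers":5},{"translation":[-0.005,-0.015,0.054],"rotation":[-0.1,-0.2,-0.4],"fingers":5},{"translation":[-0.005,-0.034,0.054],"rotation":[-0.1,-0.2,-0.4],"fingers":5},{"translation":[-0.005,-0.034,0.054],"rotation":[-0.1,-0.2,-0.4],"fingers":5},{"translation":[-0.005,-0.034,0.054],"rotation":[-0.1,-0.2,-0.4],"fingers":5}]'; python3 go.py B 64 -4 9 1
```

```text
t 8.9 TCP in rest B [119.5  -1.1  48.5] q [  36.9   43.1   19.7   90.2  -33.  -140.4] F [-1.3  0.9 -1.8] gap 15.2 grip 59.1 z [ 0.058 -0.638 -0.768]
goal [0.595 0.217 0.114]
T(mm) [  2.4 -33.3  55.6] R [-0.17 -0.26 -0.43]
time_s: 9.4
tool_pos: [0.588, 0.2183, 0.1142]
ee_rot: [2.442, 0.104, 0.039]
contact_force: [-0.1, 0.1, -1.6]
finger_gap: 0.0148
gripper_force: 59.4
t 9.4 TCP in rest B [65.7  3.3 13.8] q [  36.6   44.7   13.    82.1  -33.2 -141.1] F [-0.1  0.1 -1.6] gap 14.8 grip 59.4 z [ 0.055 -0.64  -0.766]
goal [0.595 0.221 0.11 ]
T(mm) [ 7.3 -4.7  1.8] R [-0.01 -0.08  0.05]
```

```bash
python3 -m crank '[{"translation":[0.007,0,0],"rotation":[0,0,0],"fingers":5},{"translation":[0.007,-0.003,0.002],"rotation":[0,0,0],"fingers":5},{"translation":[0.007,-0.004,0.004],"rotation":[0,0,0],"fingers":5},{"translation":[0.007,-0.004,0.006],"rotation":[0,0,0],"fingers":5},{"translation":[0.007,-0.004,0.007],"rotation":[0,0,0],"fingers":5},{"translation":[0.007,-0.004,0.007],"rotation":[0,0,0],"fingers":5}]'; python3 go.py B 54 -4 8 1
```

```text
time_s: 10.0
tool_pos: [0.5945, 0.2159, 0.1055]
ee_rot: [2.442, 0.102, 0.036]
contact_force: [-0.2, 0.2, -1.0]
finger_gap: 0.0151
gripper_force: 59.3
t 10.0 TCP in rest B [57.2 -2.9 10.4] q [  36.1   45.5   13.3   81.4  -33.3 -141.6] F [-0.2  0.2 -1. ] gap 15.1 grip 59.3 z [ 0.053 -0.641 -0.766]
goal [0.596 0.216 0.102]
T(mm) [ 1.1 -2.4  3.2] R [0.01 0.06 0.02]
```

No contact yet; continue down the slope, then into it.

```bash
python3 -m crank '[{"translation":[0,0,0.002],"rotation":[0,0,0],"fingers":5},{"translation":[0,0,0.003],"rotation":[0,0,0],"fingers":5},{"translation":[0,0,0.003],"rotation":[0,0,0],"fingers":5}]'; python3 go.py B 54 -4 8 1;  python3 -m crank '[{"translation":[0,-0.001,0.001],"rotation":[0,0,0],"fingers":5},{"translation":[0,-0.002,0.001],"rotation":[0,0,0],"fingers":5},{"translation":[0,-0.002,0.001],"rotation":[0,0,0],"fingers":5}]'; python3 go.py B 54 -4 8 1
```

```text
time_s: 10.3
tool_pos: [0.5948, 0.2148, 0.104]
ee_rot: [2.442, 0.103, 0.038]
contact_force: [-1.4, 3.0, 3.2]
finger_gap: 0.0148
gripper_force: 60.1
t 10.3 TCP in rest B [55.3 -3.1 10.3] q [  36.    45.4   13.    81.   -33.3 -141.7] F [-1.4  3.   3.2] gap 14.8 grip 60.1 z [ 0.054 -0.64  -0.767]
goal [0.596 0.216 0.102]
T(mm) [ 0.9 -2.3  1.3] R [-0.05 -0.01  0.01]
time_s: 10.6
tool_pos: [0.5948, 0.2152, 0.1037]
ee_rot: [2.44, 0.104, 0.039]
contact_force: [-5.0, 2.9, 10.8]
finger_gap: 0.0147
gripper_force: 59.7
t 10.6 TCP in rest B [55.3 -3.1  9.8] q [  36.1   45.5   13.    81.   -33.4 -141.6] F [-5.   2.9 10.8] gap 14.7 grip 59.7 z [ 0.055 -0.642 -0.765]
goal [0.596 0.216 0.102]
T(mm) [ 0.9 -1.8  1.3] R [ 0.09 -0.08  0.03]
```

```bash
python3 -m crank '[{"translation":[0,0,-0.001],"rotation":[0,0,0],"fingers":20},{"translation":[0,0,-0.001],"rotation":[0,0,0],"fingers":24},{"translation":[0,0,-0.001],"rotation":[0,0,0],"fingers":30},{"translation":[0,0,-0.001],"rotation":[0,0,0],"fingers":40},{"translation":[0,0,-0.001],"rotation":[0,0,0],"fingers":50},{"translation":[0,0,-0.001],"rotation":[0,0,0],"fingers":50},{"translation":[0,0,-0.001],"rotation":[0,0,0],"fingers":50}]'; python3 go.py B 83 -3 12 1
python3 - <<'E'
from station import viewer
import cv2,numpy as np
t=viewer.snapshot("top")["img"]; s=viewer.snapshot("scene")["img"]
f=lambda im,u,v:cv2.resize(im[v:v+80,u:u+56],(400,571),interpolation=cv2.INTER_CUBIC)
cv2.imwrite("pics/b2.png",np.hstack([f(t,220,145),f(s,192,195)]))
E
```

```text
time_s: 11.3
tool_pos: [0.5947, 0.2158, 0.102]
ee_rot: [2.442, 0.103, 0.036]
contact_force: [-0.0, 0.2, -0.3]
finger_gap: 0.0427
gripper_force: 0.0
t 11.3 TCP in rest B [54.4 -3.1  8.2] q [  36.1   45.6   13.    81.   -33.3 -141.6] F [-0.   0.2 -0.3] gap 42.7 grip 0.0 z [ 0.053 -0.641 -0.766]
goal [0.593 0.231 0.126]
T(mm) [ -0.1   3.8 -28.6] R [-0.    0.04  0.01]
```

View pics/b2.png

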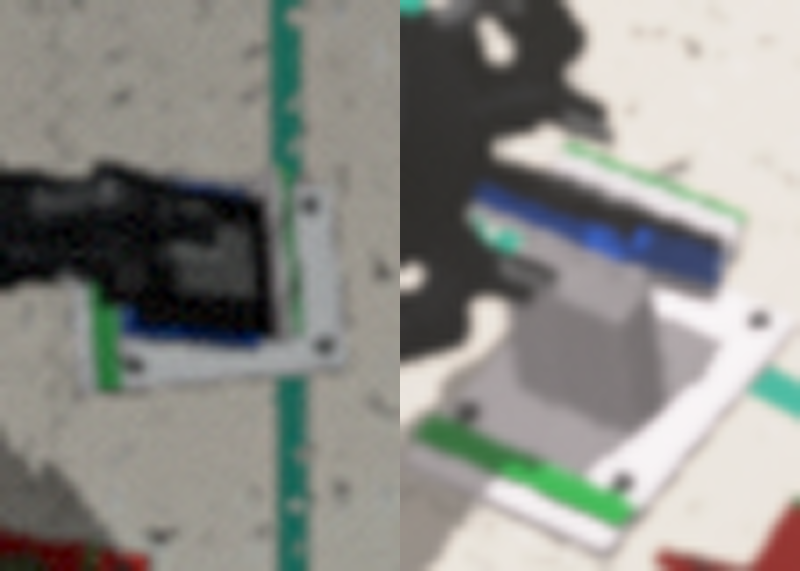

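The closed carrier lies blue-down on the green stand's ledge (blue end at (720,285) flush with the plate), released. Now back off to the tab.

```bash
python3 -m crank '[{"translation":[0,0,-0.015],"rotation":[0,0,0],"fingers":50},{"translation":[0,0.005,-0.030],"rotation":[0,0,0],"fingers":50},{"translation":[0,0.005,-0.030],"rotation":[0,0,0],"fingers":50},{"translation":[0,0.005,-0.030],"rotation":[0,0,0],"fingers":40},{"translation":[0,0.005,-0.030],"rotation":[0,0,0],"fingers":25},{"translation":[0,0.005,-0.030],"rotation":[0,0,0],"fingers":18}]'; python3 go.py B 84 -3 13.5 1
```

```text
time_s: 12.0
tool_pos: [0.593, 0.2307, 0.1275]
ee_rot: [2.441, 0.103, 0.035]
contact_force: [-0.3, -0.7, 0.3]
finger_gap: 0.0156
gripper_force: 0.1
t 12.0 TCP in rest B [83.6 -2.7 13.2] q [  37.1   45.6   16.8   85.5  -32.9 -140.4] F [-0.3 -0.7  0.3] gap 15.6 grip 0.1 z [ 0.052 -0.641 -0.766]
goal [0.593 0.231 0.128]
T(mm) [ 0.3  0.3 -0.4] R [0.03 0.1  0.04]
```

```bash
python3 -m crank '[{"translation":[0,0,0],"rotation":[0,0,0],"fingers":12},{"translation":[0,0,0],"rotation":[0,0,0],"fingers":10},{"translation":[0,0,0],"rotation":[0,0,0],"fingers":5},{"translation":[0,0,0],"rotation":[0,0,0],"fingers":5}]'; python3 go.py B 84 -3 13.5 1
```

```text
time_s: 12.4
tool_pos: [0.5933, 0.2312, 0.1281]
ee_rot: [2.442, 0.103, 0.036]
contact_force: [0.0, 0.3, -0.7]
finger_gap: 0.006
gripper_force: 60.2
t 12.4 TCP in rest B [84.3 -3.  13.2] q [  37.1   45.5   16.9   85.6  -32.9 -140.4] F [ 0.   0.3 -0.7] gap 6.0 grip 60.2 z [ 0.053 -0.64  -0.766]
goal [0.593 0.231 0.128]
T(mm) [-0.   0.3  0.3] R [-0.01  0.04  0.02]
```

```bash
cat > blue.py <<'E'
from station import viewer
import numpy as np
for n,(u,v) in(("scene",(192,195)),("top",(220,145))):
    b=viewer.snapshot(n)["img"][v:v+80,u:u+60].astype(int)
    m=(b[...,0]>b[...,2]+40)&(b[...,0]>b[...,1]+30)
    g=np.argwhere(m); print(n,len(g),g.mean(0).round(2)[::-1],g.min(0)[::-1],g.max(0)[::-1])
E
python3 blue.py; python3 -m crank '[{"translation":[0,0.002,0],"rotation":[0,0,0],"fingers":5},{"translation":[0,0.004,0],"rotation":[0,0,0],"fingers":5},{"translation":[0,0.006,0],"rotation":[0,0,0],"fingers":5},{"translation":[0,0.008,0],"rotation":[0,0,0],"fingers":5},{"translation":[0,0.008,0],"rotation":[0,0,0],"fingers":5}]'; python3 blue.py; python3 go.py B 84 -3 53 1
```

```text
scene 95 [31.43 33.71] [18 29] [43 38]
top 25 [23.76 44.88] [16 26] [35 47]
time_s: 13.0
tool_pos: [0.594, 0.2249, 0.1337]
ee_rot: [2.442, 0.102, 0.037]
contact_force: [-0.1, 1.0, -1.8]
finger_gap: 0.0062
gripper_force: 60.2
scene 115 [28.65 32.85] [11 27] [43 38]
top 49 [24.53 45.12] [17 42] [35 47]
t 13.1 TCP in rest B [84.5 -3.1 21.4] q [  36.7   44.9   16.5   85.5  -33.  -140.9] F [ 0.5 -0.8 -0.7] gap 6.2 grip 60.2 z [ 0.053 -0.64  -0.766]
goal [0.596 0.201 0.153]
T(mm) [-0.1 31.6  0.5] R [-0.02  0.03 -0.  ]
```

```bash
python3 -m crank '[{"translation":[0,0.004,0],"rotation":[0,0,0],"fingers":5},{"translation":[0,0.01,0],"rotation":[0,0,0],"fingers":5},{"translation":[0,0.02,0],"rotation":[0,0,0],"fingers":5},{"translation":[0,0.035,0],"rotation":[0,0,0],"fingers":5},{"translation":[0,0.05,0],"rotation":[0,0,0],"fingers":5},{"translation":[0,0.07,-0.03],"rotation":[0,0,0],"fingers":5},{"translation":[0,0.08,-0.06],"rotation":[0,0,0],"fingers":5},{"translation":[0,0.08,-0.09],"rotation":[0,0,0],"fingers":5},{"translation":[0,0.08,-0.1],"rotation":[0,0,0],"fingers":5}]'; python3 go.py A 170 0 60 1;python3 go.py A 128 0 34 1
python3 - <<'E'
from station import viewer
import cv2,numpy as np
t=viewer.snapshot("top")["img"]; s=viewer.snapshot("scene")["img"]
f=lambda im,u,v:cv2.resize(im[v:v+80,u:u+56],(400,571),interpolation=cv2.INTER_CUBIC)
cv2.imwrite("pics/b3.png",np.hstack([f(t,225,145),f(s,192,195)]))
E
```

```text
time_s: 14.0
tool_pos: [0.5944, 0.2286, 0.2654]
ee_rot: [2.445, 0.101, 0.042]
contact_force: [-0.5, -0.3, -0.1]
finger_gap: 0.0066
gripper_force: 60.2
t 14.0 TCP in rest A [ 372.7 -102.7 -116.8] q [  36.9   42.    30.4  102.2  -33.  -140.7] F [-0.5 -0.3 -0.1] gap 6.6 grip 60.2 z [ 0.057 -0.638 -0.768]
goal [ 0.513 -0.044  0.224]
T(mm) [-104.2  177.3  201.5] R [-0.17 -0.37  0.06]
t 14.0 TCP in rest A [ 372.7 -102.7 -116.8] q [  36.9   42.    30.4  102.2  -33.  -140.7] F [-0.5 -0.3 -0.1] gap 6.6 grip 60.2 z [ 0.057 -0.638 -0.768]
goal [ 0.514 -0.051  0.175]
T(mm) [-104.4  151.4  243.5] R [-0.17 -0.37  0.06]
```

View pics/b3.png

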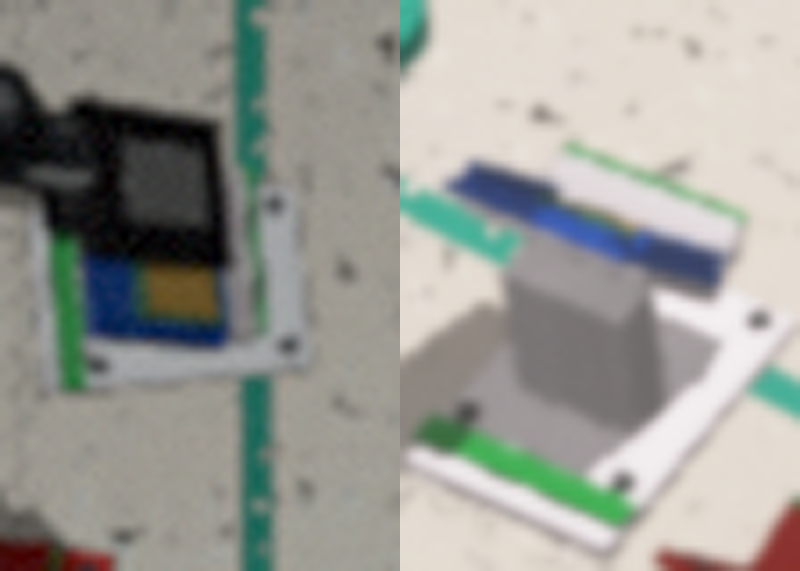

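The brass pad is visible in the blue lid at (180,290): module back up, lid on the ledge. Carry the base to the orange stand.

```bash
python3 -m crank '[{"translation":[-0.015,0.025,0.02],"rotation":[0,0,0],"fingers":5},{"translation":[-0.03,0.05,0.045],"rotation":[0,0,0],"fingers":5},{"translation":[-0.045,0.075,0.075],"rotation":[0,0,0],"fingers":5},{"translation":[-0.06,0.1,0.105],"rotation":[0,0,0],"fingers":5},{"translation":[-0.075,0.125,0.135],"rotation":[-0.2,-0.4,0],"fingers":5},{"translation":[-0.09,0.15,0.165],"rotation":[-0.2,-0.4,0],"fingers":5},{"translation":[-0.1,0.17,0.19],"rotation":[-0.2,-0.4,0],"fingers":5},{"translation":[-0.104,0.177,0.2],"rotation":[-0.2,-0.4,0],"fingers":5},{"translation":[-0.104,0.177,0.2],"rotation":[-0.2,-0.4,0],"fingers":5},{"translation":[-0.104,0.177,0.2],"rotation":[-0.2,-0.4,0],"fingers":5}]'; python3 go.py A 96 0 16 1
```

```text
time_s: 15.1
tool_pos: [0.5124, -0.0437, 0.2221]
ee_rot: [2.439, 0.098, 0.029]
contact_force: [1.1, -0.1, -0.8]
finger_gap: 0.0062
gripper_force: 60.2
t 15.1 TCP in rest A [169.2   0.6  58.3] q [  18.1   20.   -14.1   67.4  -38.8 -162.5] F [ 1.1 -0.1 -0.8] gap 6.2 grip 60.2 z [ 0.047 -0.643 -0.764]
goal [ 0.514 -0.058  0.139]
T(mm) [  1.  -42.5  73.1] R [0.16 0.24 0.18]
```

```bash
python3 -m crank '[{"translation":[0.001,0,0.03],"rotation":[0.2,0.2,0.2],"fingers":5},{"translation":[0.001,-0.02,0.06],"rotation":[0.2,0.2,0.2],"fingers":5},{"translation":[0.001,-0.035,0.073],"rotation":[0.2,0.2,0.2],"fingers":5},{"translation":[0.001,-0.046,0.078],"rotation":[0.2,0.2,0.2],"fingers":5},{"translation":[0.001,-0.048,0.08],"rotation":[0.2,0.2,0.2],"fingers":5},{"translation":[0.001,-0.048,0.08],"rotation":[0.2,0.2,0.2],"fingers":5}]'; python3 go.py A 83 0 5 1
```

```text
time_s: 15.7
tool_pos: [0.5147, -0.0576, 0.1301]
ee_rot: [2.442, 0.099, 0.035]
contact_force: [-1.2, -0.8, -1.0]
finger_gap: 0.0062
gripper_force: 60.2
t 15.7 TCP in rest A [89.6 -0.7 10. ] q [  16.5   24.2  -22.7   52.9  -39.  -164.6] F [-1.2 -0.8 -1. ] gap 6.2 grip 60.2 z [ 0.051 -0.641 -0.766]
goal [ 0.514 -0.058  0.122]
T(mm) [-0.7 -5.   6.6] R [ 0.01 -0.03  0.09]
```

```bash
python3 -m crank '[{"translation":[0,-0.002,0.002],"rotation":[0,0,0],"fingers":5},{"translation":[0,-0.003,0.004],"rotation":[0,0,0],"fingers":5},{"translation":[0,-0.003,0.005],"rotation":[0,0,0],"fingers":5},{"translation":[0,-0.003,0.006],"rotation":[0,0,0],"fingers":5}]'; python3 go.py A 83 0 4 1
```

```text
time_s: 16.1
tool_pos: [0.5141, -0.0603, 0.1237]
ee_rot: [2.442, 0.096, 0.035]
contact_force: [-2.1, 5.3, 5.6]
finger_gap: 0.0062
gripper_force: 61.5
t 16.1 TCP in rest A [83.1  0.2  7.9] q [  16.2   24.5  -23.4   51.8  -39.  -164.9] F [-2.1  5.3  5.6] gap 6.2 grip 61.5 z [ 0.05  -0.641 -0.766]
goal [ 0.514 -0.057  0.121]
T(mm) [ 0.2 -3.9  0.1] R [-0.01  0.02  0.  ]
```

```bash
python3 -m crank '[{"translation":[0,-0.001,0.001],"rotation":[0,0,0],"fingers":5},{"translation":[0,-0.002,0.001],"rotation":[0,0,0],"fingers":5},{"translation":[0,-0.002,0.001],"rotation":[0,0,0],"fingers":5}]'; python3 go.py A 83 0 4 1
```

```text
time_s: 16.4
tool_pos: [0.5141, -0.0594, 0.123]
ee_rot: [2.44, 0.097, 0.036]
contact_force: [-2.5, 4.7, 8.4]
finger_gap: 0.0062
gripper_force: 61.6
t 16.4 TCP in rest A [83.1  0.1  6.7] q [  16.4   24.6  -23.5   51.7  -39.1 -164.7] F [-2.5  4.7  8.4] gap 6.2 grip 61.6 z [ 0.051 -0.642 -0.765]
goal [ 0.514 -0.057  0.121]
T(mm) [ 0.1 -2.7  0.1] R [ 0.08 -0.04  0.02]
```

```bash
python3 -m crank '[{"translation":[0,-0.001,-0.001],"rotation":[0,0,0],"fingers":5},{"translation":[0,-0.002,-0.001],"rotation":[0,0,0],"fingers":5},{"translation":[0,-0.002,-0.001],"rotation":[0,0,0],"fingers":5}]'; python3 go.py A 83 0 4 1
```

```text
time_s: 16.7
tool_pos: [0.514, -0.0574, 0.1214]
ee_rot: [2.441, 0.097, 0.035]
contact_force: [0.2, 1.7, 4.0]
finger_gap: 0.006
gripper_force: 60.9
t 16.7 TCP in rest A [83.1  0.   4.2] q [  16.6   24.8  -23.4   51.7  -39.  -164.4] F [0.2 1.7 4. ] gap 6.0 grip 60.9 z [ 0.051 -0.642 -0.765]
goal [ 0.514 -0.057  0.121]
T(mm) [ 0.  -0.2  0.1] R [0.07 0.01 0.02]
```

On the expected pose with light contact; release and withdraw along the tool axis.

```bash
python3 -m crank '[{"translation":[0,0,0],"rotation":[0,0,0],"fingers":10},{"translation":[0,0,0],"rotation":[0,0,0],"fingers":14},{"translation":[0,0,0],"rotation":[0,0,0],"fingers":20},{"translation":[0,0,0],"rotation":[0,0,0],"fingers":30},{"translation":[0,0,0],"rotation":[0,0,0],"fingers":45},{"translation":[0,0,0],"rotation":[0,0,0],"fingers":45},{"translation":[0,0,-0.02],"rotation":[0,0,0],"fingers":45},{"translation":[0,0,-0.05],"rotation":[0,0,0],"fingers":45},{"translation":[0,0,-0.1],"rotation":[0,0,0],"fingers":45},{"translation":[0,0,-0.15],"rotation":[0,0,0],"fingers":45},{"translation":[0,0,-0.15],"rotation":[0,0,0],"fingers":45},{"translation":[0,0,-0.15],"rotation":[0,0,0],"fingers":45}]'; python3 go.py A 83 0 4 1
python3 - <<'E'
from station import viewer
import cv2,numpy as np
t=viewer.snapshot("top")["img"]; s=viewer.snapshot("scene")["img"]
f=lambda im,u,v:cv2.resize(im[v:v+48,u:u+64],(400,300),interpolation=cv2.INTER_CUBIC)
cv2.imwrite("pics/end.png",np.vstack([np.hstack([f(t,311,182),f(t,220,160)]),np.hstack([f(s,278,155),f(s,190,210)])]))
E
```

```text
time_s: 17.9
tool_pos: [0.5069, 0.0401, 0.2362]
ee_rot: [2.443, 0.098, 0.037]
contact_force: [0.2, -0.5, -0.4]
finger_gap: 0.0386
gripper_force: 0.0
t 17.9 TCP in rest A [234.   -0.6   3.1] q [  26.6   22.9   -7.6   76.9  -36.6 -152.3] F [ 0.2 -0.5 -0.4] gap 38.6 grip 0.0 z [ 0.053 -0.64  -0.767]
goal [ 0.514 -0.057  0.121]
T(mm) [ -0.9   1.1 150.9] R [-0.07 -0.11  0.02]
```

View pics/end.png

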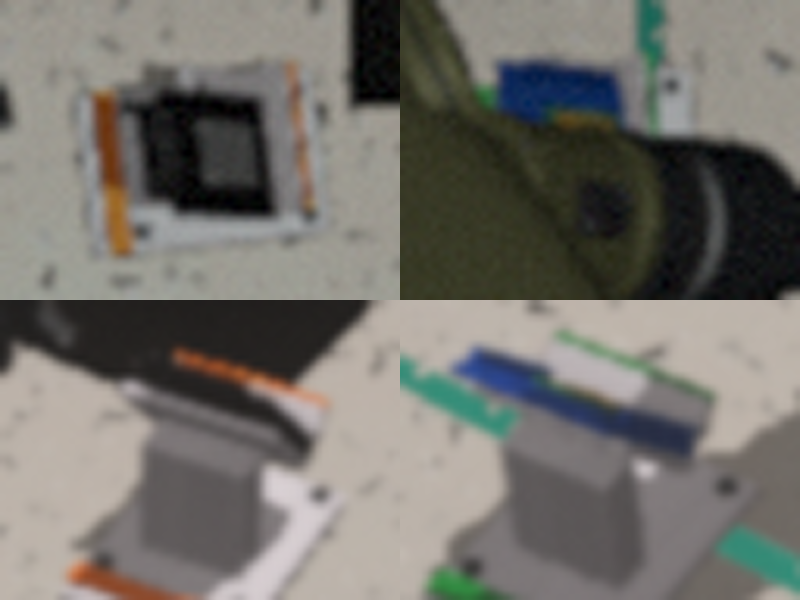

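Run:
```python
from go import *
from fit import proj,T,rest
for x,y in((0,0),(0,.005),(.006,.005)):
    q=[(x,y-.03,.008),(x,y+.03,.008),(x+.078,y+.03,.008),(x+.098,y+.023,.008),(x+.098,y-.023,.008)]
    print(x,y,((proj(T,rest(P["A"],q))-[311,182]+.5)*6.25).round(0).tolist())
```

```text
0 0 [[256.0, 82.0], [269.0, 203.0], [178.0, 196.0], [152.0, 179.0], [142.0, 81.0]]
0 0.005 [[257.0, 92.0], [270.0, 213.0], [180.0, 206.0], [153.0, 189.0], [143.0, 92.0]]
0.006 0.005 [[250.0, 91.0], [264.0, 213.0], [172.0, 206.0], [146.0, 189.0], [136.0, 91.0]]
```

The base is seated at x≈0, y≈+5 mm (corners match within 5 px), tab up. The lid and module are unchanged. Handing in.

```bash
python3 -c "
from station import bot
print(bot.job_done())"
```

```text
the job is handed in; nothing more can be done
None
```

The job is handed in at about 18 s on the robot's clock: the lid lies on the green-striped stand with the module back up in it, and the base sits tab up on the orange-striped stand, about 5 mm off centre; the hand-in returned no verdict.

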